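# Free a strap link from its spring bar with a forked tool

### The job

Take the forked tool from its wooden stand and use its prongs to push the brass collar of the spring bar back along the bar, gently and without forcing it against its stop, until the strap link over the bearing comes free and swings open by itself. Then put the tool back upright in its stand, fully down, and touch nothing else: not the clamp with the gripper, nor the things lying round about.

Things in the scene. Friction and masses are not known exactly. Their poses are not given: they have to be found in the camera images.
- clamp: Small bench clamp, fixed: steel base 128 (x) x 154 (y) x 10 mm; origin under it at bench height, z up, may be turned about z. A steel spring bar, 8 mm thick, runs along the clamp's y at x = -35 mm, z = 32 mm; its tip sits in a hole in the strap's side (y = -28 mm) and holds the strap down. Pushing the bar's brass collar to +y draws the tip out. Over 15 N along the bar, or 30 N in all, damages it
- bar_gap (a point): On the clamp, on the bar's axis, 7 mm to +y of the guide lug; its y axis runs along the bar, toward the collar. The blue guide lug (24 mm wide in x, top at z = 44 mm) ends 7 mm behind it. The near face of the brass collar (diameter 24 mm, 6 mm thick) is set anywhere from 7 to 21 mm ahead of it, differently each time and not measured: look or feel. Prongs go down here astride the bar
- housing (a point): Middle of the near face of the blue spring housing (30 mm wide in x, top at z = 46 mm), on the bar's axis, 42 mm to +y of bar_gap. A coil spring from here presses the collar toward the lug. The collar starts to move at about 5 N, plus 0.5 N a mm; the strap is let go after about 5 mm of travel (5 to 8 N); hard stop at 8 mm (9 N). Let go, the bar springs back: hold it until the strap has risen
- strap (a joint): Hinge of the steel strap link, rad: 0 = down, held by the bar; grows as it swings up. Once let go a slow spring opens it to about 1.2 (0.6 after some 1.5 s). Strap 24 mm wide, along the clamp's x at y = -40 mm; hinge pin at x = 42 mm, z = 32 mm; free end 86 mm from it toward -x
- strap_end (a point): Centre of the eye at the strap's free end, 77 mm from its hinge pin
- stand: Fixed wooden block 70 (x) x 54 (y) x 45 mm, origin under its centre; it may be turned about z. Slot through its top, 32 mm along its x and 14 mm along its y, in the middle, in which the forked tool hangs by its flange
- fork_tool: Forked tool, 106 mm tall, 0.12 kg, upright in the stand. Origin midway between the prong tips, z up. Two prongs 6 mm square, 22 mm long, side by side along its x with a 12 mm gap, under a 24 x 6 mm blade; flange, diameter 36 mm, z = 36 to 40 mm; orange handle 18 x 18 mm (sides along x and y), z = 40 to 106 mm. In the stand its flange rests on the top, origin 9 mm above the bench
- caliper: Steel caliper, 75 x 210 x 9 mm, lying on the bench: leave alone
- marker: Black marker pen, 17 x 134 x 17 mm, lying on the bench: leave alone
- tape_measure: Yellow tape measure, 37 x 86 x 65 mm: leave alone
- driver_black: Black screwdriver, 26 x 190 x 24 mm, lying on the bench: leave alone
There are look-alikes about, which are no part of the job. What is shaped like the fork_tool but red is not meant.

How it is judged:
By the outcome, as a careful person would: the job done as asked, in the order asked, and still so for the second after the job is handed in, with the robot touching nothing.
It also fails if it takes over 58 s, if anything falls off the work surface, if the arm or the gripper's body presses on something with over 40 N, if the wrist force passes 120 N, or if a joint passes its speed limit or range.

### The arm

A 6-joint arm with a two-finger parallel gripper is mounted at the origin on a cart in front of the work surface, level with it; the furniture and walls round the work are solid. World frame = base frame: x ahead of the robot, y to its left, z up, the work surface at z = 0. Lengths are in m, angles in rad, forces in N, time in s.
With the tool pointing down it reaches from about 0.35 to 0.775 m from the base axis. Payload 7.3 kg.
Tool frame: the origin (TCP) lies between the finger pads; the fingertips stand 8 mm ahead of it and the grasp point (between the pads) lies 11 mm behind it (robot.nose_length is the distance from the TCP to the fingertips, in m); z points along the fingers, y is the line along which they close (so a half turn about z gives the same grasp; the last joint's range is limited). The gripper opens to 92 mm and grips with 3 to 60 N. Pads are 19 mm wide; open, the fingers measure 130 mm over their backs; the gripper's body (75 mm by 190 mm) begins 47 mm behind the grasp point.
Start: joints at [0.971, 0.342, 1.524, -0, 1.275, -0.146], TCP at [0.23, 0.472, 0.235] pointing down, gripper open.
Joint ranges: [-2.53, 2.53], [-0.77, 2.02], [0.04, 2.7], [-1, 4.14], [0.28, 2.66], [-3.11, 3.11]. Speed limits (rad/s): [2.57, 2.57, 3.14, 3.14, 3.14, 3.14].

### API

Orientations are given as [roll, pitch, yaw] about the fixed x, y, z axes, in that order (R = Rz(yaw) Ry(pitch) Rx(roll)).
In Python, from cell import robot gives the robot as it stands. The module is installed in compiled form; this text tells all that it offers.
- The arm moves only by the shell command python3 -m jog 'ROWS' [FORCE]. ROWS is JSON, a list that holds one entry, the list of rows, each a list of 5 numbers: the gripper's target within -1 to 1 (fully open at 1, half-way at 0, shut at -1), then the shift along the tool's x, y, z in m, then the turn about the tool's z in rad. A call has 1 to 5 rows; each row is the pose to reach, as a shift and turn from the pose commanded when the call began, along the tool's axes at that moment; what a row does not reach only later rows make up. A row lasts 1/12 s, in which the tool goes at most 41.7 mm and 7.16 degrees, less where a joint would pass 70% of its speed; a pose out of reach is approached as far as the arm can. A call with a gripper value outside its range is refused whole. The fingers move at their own pace and stop on an object; FORCE is the grip in N (left out, the last holds). Time passes only in rows, so rows that repeat a pose let the fingers close. It gives the time, the measured TCP pose, the force, the opening and the grip force at its end, in the units of the state.
- robot.observe(): the state, without advancing time (a new reading comes with each control period).
- robot.read_camera(name): name is "scene" or "top"; returns the picture (400x640x3 uint8, red, green, blue); there is no depth.
- robot.camera_model(name): a dict with "camera_matrix" (3x3 intrinsics, pixels), "position" and "attitude" of the camera in the world. Camera axes: x right, y down, z forward; pixel columns grow to the right and rows downward; lengths in m; the calibration is good to about 2 mm. A picture is of the moment at which its call begins. camera_model takes no time and is no camera call.
- robot.hand_in(): hands the job in; it is judged then, once.
The state is a dict: "time": time; "qpos": joint angles; "qvel": joint speeds; "joint_efforts": joint torques, N m; "tool_pos": TCP position; "tool_rot": TCP orientation; "contact_force": force on the tool from outside, world axes, zero at the start; "torque": the same for the moment, N m; "opening": finger opening in m; "grip_force": force on a finger pad.
Only numpy, scipy, OpenCV 4.12 (cv2) and the standard library are available. Lean on these libraries where they do the work, as an engineer would, in place of code of your own. Each camera call takes 0.05 s, during which the arm holds its last target. There are 200 camera calls.

## Working session

There is one attempt and no reset: what is moved stays moved. The work goes in short steps, Python scripts to look and compute and a shell command to move; the robot and the scene stay as the last step left them, time stands still between calls to the robot, and variables do not carry over. Pictures are saved under pics/ and viewed, at most 12 in all, crops included, and the job is handed in when it is done.

```bash
mkdir -p pics; cat > h.py <<'E'
import numpy as np, cv2
from cell import robot
def cam(n):
    m=robot.camera_model(n); K=np.array(m["camera_matrix"]); p=np.array(m["position"]); a=np.array(m["attitude"])
    from scipy.spatial.transform import Rotation as R
    Rm=a if a.shape==(3,3) else (R.from_euler('xyz',a).as_matrix() if a.size==3 else None)
    return K,p,Rm
def ray(n,uv,z):
    K,p,Rm=cam(n); d=Rm@np.linalg.inv(K)@np.array([uv[0],uv[1],1.]); return p+d*(z-p[2])/d[2]
def proj(n,P):
    K,p,Rm=cam(n); c=K@(Rm.T@(np.array(P)-p)); return c[:2]/c[2]
def save(n,f,crop=None,s=1):
    im=robot.read_camera(n); 
    cv2.imwrite('pics/raw_'+f,im[...,::-1])
    if crop: x0,y0,x1,y1=crop; im=im[y0:y1,x0:x1]
    if s!=1: im=cv2.resize(im,None,fx=s,fy=s,interpolation=cv2.INTER_CUBIC)
    cv2.imwrite('pics/'+f,im[...,::-1]); return im
E
python3 - <<'E'
from h import *
for n in("scene","top"):
    save(n,n+'1.png'); print(robot.camera_model(n)); print(proj(n,[.5,0,0]))
print(robot.observe())
E
```

```text
{'camera_matrix': array([[490.95387437,   0.        , 314.38188155],
       [  0.        , 490.95387437, 198.95455091],
       [  0.        ,   0.        ,   1.        ]]), 'position': array([-0.55252384, -0.62811106,  0.60673773]), 'attitude': array([-1.97443441, -0.00466821, -0.99461279])}
[330.17779324 226.69426528]
{'camera_matrix': array([[432.50047801,   0.        , 319.93489589],
       [  0.        , 432.50047801, 201.82310339],
       [  0.        ,   0.        ,   1.        ]]), 'position': array([0.31356316, 0.05272883, 1.45183596]), 'attitude': array([-2.98959058,  0.00565863, -1.54575513])}
[339.32942658 212.72042779]
{'time': 0.1, 'qpos': array([ 9.70960185e-01,  3.42651957e-01,  1.52496615e+00, -5.05322065e-06,
        1.27538460e+00, -1.45983429e-01]), 'qvel': array([ 0.00153194, -0.00037421, -0.00420841,  0.00204125,  0.00012402,
        0.00142068]), 'joint_efforts': array([ 2.28141827e-03, -4.32003379e+01, -2.44696176e+01,  7.20661087e-02,
        5.24812506e-02, -4.73355090e-05]), 'tool_pos': array([0.22993975, 0.47155682, 0.23409943]), 'tool_rot': array([-3.14019690e+00, -2.00332837e-04,  2.68774128e+00]), 'contact_force': array([ 0.17346895,  0.06263986, -0.33715177]), 'torque': array([-0.03920781,  0.04401883,  0.00559488]), 'grip_force': 0.0, 'opening': 0.09201642809204931}
```

View pics/scene1.png

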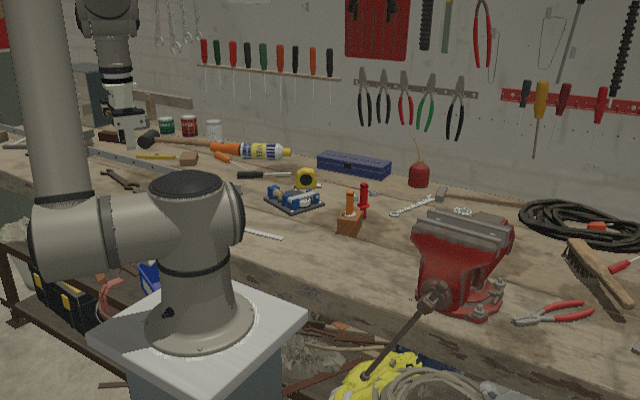

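View pics/top1.png

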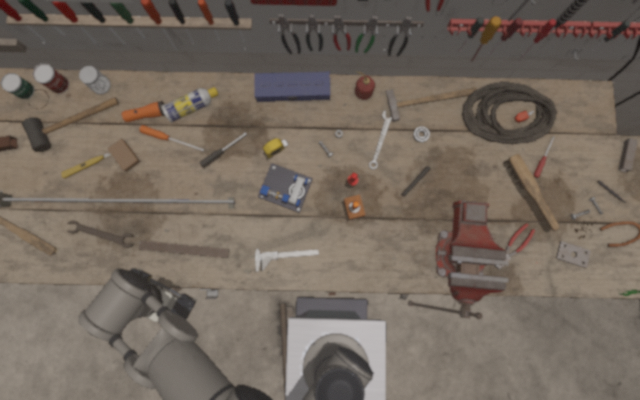

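Scene shows the clamp at (295,197) and a wooden stand with an orange handle at (349,205). A red look-alike stands at (364,200). In the top view these are the clamp at (286,187), orange at (354,206) and red at (353,180). The orange one, in the wooden stand, fits the description. I'll confirm that in one enlarged crop.

```bash
python3 - <<'E'
from h import *
a=cv2.imread('pics/raw_scene1.png')[160:245,250:390]; b=cv2.imread('pics/raw_top1.png')[155:225,250:380]
a=cv2.resize(a,(560,340),interpolation=cv2.INTER_CUBIC); b=cv2.resize(b,(480,258),interpolation=cv2.INTER_CUBIC)
o=np.zeros((598,560,3),np.uint8); o[:340]=a;o[340:,:480]=b; cv2.imwrite('pics/c1.png',o)
for n in("scene","top"):
    im=cv2.imread(f'pics/raw_{n}1.png'); h=cv2.cvtColor(im,cv2.COLOR_BGR2HSV)
    for nm,lo,hi in(("orange",(8,170,150),(20,255,255)),("red",(0,170,100),(5,255,255)),("blue",(100,100,60),(120,255,255)),("wood",(8,80,60),(16,169,200))):
        m=cv2.inRange(h,lo,hi); r=(250,160,390,245) if n=="scene" else (250,155,380,225)
        k=np.zeros_like(m);k[r[1]:r[3],r[0]:r[2]]=m[r[1]:r[3],r[0]:r[2]]
        c,l,s,ce=cv2.connectedComponentsWithStats(k)
        for i in range(1,c):
            if s[i,4]>15: print(n,nm,s[i],ce[i].round(1))
E
```

```text
scene red [361 183   7   3  16] [363.8 183.8]
scene red [360 188   9  28  99] [364.4 200.6]
scene blue [317 162   8   6  21] [319.9 164.3]
scene blue [324 165  25   9  62] [336.1 168. ]
scene blue [383 164   7  14  42] [385.7 171.1]
scene blue [368 167  12   4  22] [373.3 168.5]
scene blue [350 169  28  10  92] [364.1 173.3]
scene blue [268 185  11  14  77] [271.5 191. ]
scene blue [282 193  17  17 152] [290.2 201.2]
scene blue [313 193   6  11  39] [315.1 198.6]
scene wood [337 206  27  31 505] [349.6 222.9]
top blue [261 186   8   9  51] [264.2 189.7]
top blue [282 195   7   7  32] [285.1 197.9]
top wood [343 194  24  26 372] [354.4 206.6]
```

View pics/c1.png

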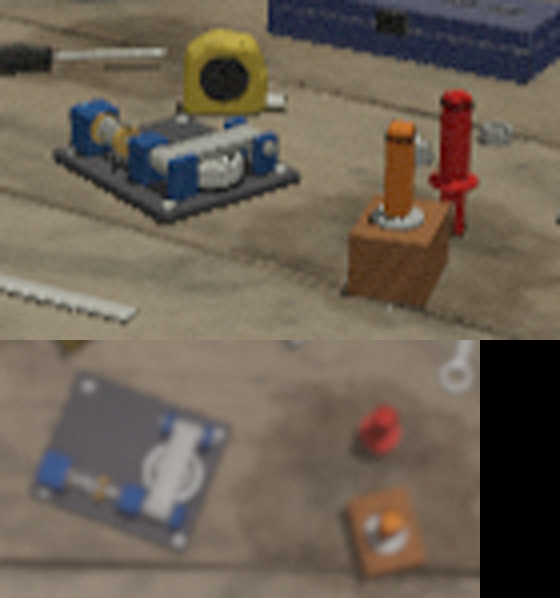

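The crop confirms it: the orange handle is in the wooden stand, and the red one stands free behind it. Next I measure the stand, handle and clamp.

```bash
python3 - <<'E'
from h import *
def mask(n,r,lo,hi):
    im=cv2.imread(f'pics/raw_{n}1.png'); h=cv2.cvtColor(im,cv2.COLOR_BGR2HSV); m=cv2.inRange(h,lo,hi)
    k=np.zeros_like(m);k[r[1]:r[3],r[0]:r[2]]=m[r[1]:r[3],r[0]:r[2]]; return k
im=cv2.imread('pics/raw_scene1.png'); h=cv2.cvtColor(im,cv2.COLOR_BGR2HSV); print(h[200,350],h[200,345:355,0])
imt=cv2.imread('pics/raw_top1.png'); ht=cv2.cvtColor(imt,cv2.COLOR_BGR2HSV); print(ht[202:208,355])
# stand top outline, top view
w=mask('top',(335,185,375,225),(4,90,50),(20,255,255)); w=cv2.morphologyEx(w,cv2.MORPH_CLOSE,np.ones((9,9)))
c=max(cv2.findContours(w,0,1)[0],key=cv2.contourArea); r=cv2.minAreaRect(c); b=cv2.boxPoints(r)
B=np.array([ray('top',q,.045) for q in b]); print('stand corners',B.round(3).tolist(),'c',B.mean(0)); 
for i in range(4):
    d=B[(i+1)%4]-B[i]; print(np.hypot(*d[:2]),np.degrees(np.arctan2(d[1],d[0])))
# clamp base from crop corners
s=250,155,480/130.
P=np.array([ray('top',(s[0]+x/s[2],s[1]+(y-340)/s[2]),.01) for x,y in[(82,372),(232,428),(182,550),(30,494)]])
print('clamp',P.round(3).tolist(),P.mean(0))
for i in range(4):
    d=P[(i+1)%4]-P[i]; print(np.hypot(*d[:2]),np.degrees(np.arctan2(d[1],d[0])))
# handle in scene: top centre and bottom crops
o=(250,160,4.0)
for nm,(x,y),z in(("handletop",(402,125),.115),("red base",(460,232),0),("tool base/flange",(397,215),.049)): print(nm,ray('scene',(o[0]+x/o[2],o[1]+y/o[2]),z))
for nm,(x,y),z in(("lug",(133,498),.044),("housing",(53,470),.046),("collar",(102,488),.044),("strapend",(165,508),.04),("handle top",(393,522),.115),("red",(382,420),.106)): print(nm,ray('top',(s[0]+x/s[2],s[1]+(y-340)/s[2]),z).round(4))
# scene stand corners top: left(352,212)?, front
for x,y in((352,238),(432,250),(448,207),(372,195)): print('stand scene',ray('scene',(o[0]+x/o[2],o[1]+y/o[2]),.045).round(4))
for x,y in((55,155),(165,219),(298,178),(185,105)): print('base scene',ray('scene',(o[0]+x/o[2],o[1]+y/o[2]),.01).round(4))
E
```

```text
[ 12 187 123] [22 15 13 12 14 12 13 14 12 72]
[[ 13 178 176]
 [ 14 178 188]
 [ 14 175 191]
 [ 14 173 186]
 [ 13 177 166]
 [ 11 154 134]]
stand corners [[0.576, 0.004, 0.045], [0.595, -0.055, 0.045], [0.487, -0.087, 0.045], [0.469, -0.028, 0.045]] c [ 0.53183281 -0.04167942  0.045     ]
0.062472210971506924 -72.4507442441214
0.11214090832557046 -163.5998293739519
0.061747407551593546 107.38483522771962
0.1119515326970357 16.769357866152202
clamp [[0.662, 0.233, 0.01], [0.613, 0.093, 0.01], [0.498, 0.135, 0.01], [0.547, 0.276, 0.01]] [0.57994438 0.18405891 0.01      ]
0.14891120252675885 -109.45027761973566
0.12194258769408045 159.65518868379013
0.1489216931080614 71.0784916649379
0.12331682998335944 -20.336769690348866
handletop [ 0.51082688 -0.05409521  0.115     ]
red base [ 0.60386417 -0.05447057  0.        ]
tool base/flange [ 0.51079316 -0.05278331  0.049     ]
lug [0.5397 0.1783 0.044 ]
housing [0.563  0.2507 0.046 ]
collar [0.5481 0.2064 0.044 ]
strapend [0.532  0.1497 0.04  ]
handle top [ 0.5131 -0.0487  0.115 ]
red [ 0.6028 -0.0389  0.106 ]
stand scene [ 0.4701 -0.0416  0.045 ]
stand scene [ 0.4834 -0.0945  0.045 ]
stand scene [ 0.5493 -0.0715  0.045 ]
stand scene [ 0.5377 -0.0179  0.045 ]
base scene [0.5352 0.2621 0.01  ]
base scene [0.4868 0.1232 0.01  ]
base scene [0.6018 0.0822 0.01  ]
base scene [0.6769 0.2385 0.01  ]
```

Stand: centre (0.511,-0.053), yaw about 17°, edges 70 x 54 mm, which matches. Clamp: centre about (0.579,0.182), yaw about -20°, with lug, collar and housing at clamp x ≈ -36, also as expected. I'll grip the handle along the stand's y, with gripper yaw 197°.

```bash
cat > d.py <<'E'
import sys; from h import *
from scipy.spatial.transform import Rotation as R
o=robot.observe(); x,y,z,yw=map(float,sys.argv[1:5]); M=R.from_euler('xyz',o['tool_rot']).as_matrix()
s=M.T@(np.array([x,y,z])-o['tool_pos']); t=-((np.radians(yw)-o['tool_rot'][2]+np.pi)%(2*np.pi)-np.pi)
print('shift',s.round(4),'turn',round(t,3),'t',o['time'],'F',np.round(o['contact_force'],2),'open',o['opening'])
E
python3 d.py .511 -.053 .2 197
```

```text
shift [-0.4826 -0.3482  0.0345] turn -0.751 t 0.1 F [ 0.17  0.06 -0.34] open 0.09201642809204931
```

```bash
python3 -m jog '[[[1,-0.034,-0.024,0,-0.1],[1,-0.068,-0.048,0,-0.2],[1,-0.101,-0.073,0,-0.3],[1,-0.135,-0.097,0,-0.4],[1,-0.169,-0.122,0,-0.5]]]' ; python3 d.py .511 -.053 .2 197
```

```text
time: 0.52
tool_pos: [0.3262, 0.2917, 0.2345]
tool_rot: [-3.141, -0.0, -3.098]
contact_force: [0.9, 0.5, -0.8]
opening: 0.0922
grip_force: 0.0
shift [-0.1698 -0.3523  0.0346] turn -0.254 t 0.5167 F [ 0.94  0.52 -0.82] open 0.0921657184948294
```

```bash
python3 -m jog '[[[1,-0.017,-0.036,0,-0.1],[1,-0.035,-0.072,0,-0.2],[1,-0.053,-0.108,0,-0.254],[1,-0.07,-0.144,0,-0.254],[1,-0.087,-0.18,0,-0.254]]]' ; python3 d.py .511 -.053 .2 197
```

```text
time: 0.93
tool_pos: [0.42, 0.115, 0.2346]
tool_rot: [3.141, -0.0, -2.849]
contact_force: [1.4, 1.1, -0.9]
opening: 0.0914
grip_force: 0.0
shift [-0.0388 -0.1871  0.0346] turn -0.004 t 0.9333 F [ 1.37  1.12 -0.93] open 0.09136251174229862
```

```bash
python3 -m jog '[[[0.4,-0.017,-0.036,0,0],[0.4,-0.035,-0.072,0,0],[0.4,-0.05,-0.105,0,0],[0.4,-0.06,-0.125,0,0],[0.4,-0.06,-0.125,0,0]]]' ; python3 d.py .511 -.053 .15 197
```

```text
time: 1.35
tool_pos: [0.5154, 0.011, 0.2339]
tool_rot: [-3.141, 0.0, -2.854]
contact_force: [-1.0, -1.3, 0.2]
opening: 0.0655
grip_force: 0.0
shift [ 0.0224 -0.06    0.084 ] turn -0.009 t 1.35 F [-0.95 -1.26  0.2 ] open 0.06545211172494332
```

```bash
python3 -m jog '[[[0.4,0.011,-0.03,0.02,0],[0.4,0.022,-0.06,0.045,0],[0.4,0.022,-0.06,0.065,0],[0.4,0.022,-0.06,0.084,0],[0.4,0.022,-0.06,0.084,0]]]' ; python3 d.py .511 -.053 .064 197
python3 - <<'E'
from h import *
a=save('scene','s2.png',(290,130,410,240),4); b=save('top','t2.png',(310,165,400,235),5)
o=np.zeros((max(440,350),480+320,3),np.uint8); o[:440,:480]=a; o[:350,480:]=b[:350,60:380]; cv2.imwrite('pics/c2.png',o[...,::-1])
E
```

```text
time: 1.77
tool_pos: [0.5064, -0.0487, 0.1471]
tool_rot: [3.137, -0.007, -2.851]
contact_force: [-0.1, 0.7, -0.7]
opening: 0.0643
grip_force: 0.0
shift [-0.0037 -0.0057  0.0831] turn -0.006 t 1.7667 F [-0.1   0.7  -0.74] open 0.06433984615526739
```

View pics/c2.png

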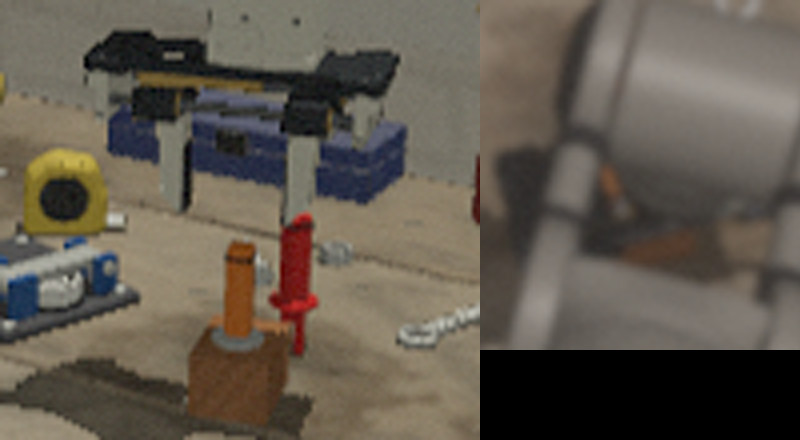

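The fingers (crop x 175 and 300) straddle the handle (crop x 240). The gripper body clears the red tool, so I descend.

```bash
python3 -m jog '[[[0.4,-0.003,-0.004,0.02,0],[0.4,-0.003,-0.004,0.045,0],[0.4,-0.003,-0.004,0.065,0],[0.4,-0.003,-0.004,0.08,0],[0.4,-0.003,-0.004,0.08,0]]]' ; python3 d.py .511 -.053 .064 197
```

```text
time: 2.28
tool_pos: [0.5124, -0.0514, 0.0696]
tool_rot: [3.14, -0.002, -2.849]
contact_force: [-1.1, -0.1, 0.6]
opening: 0.0642
grip_force: 0.0
shift [ 0.0018 -0.0011  0.0056] turn -0.004 t 2.2833 F [-1.12 -0.14  0.6 ] open 0.06421014382473741
```

```bash
python3 -m jog '[[[0.4,0,0,0.003,0],[-0.3,0,0,0.003,0],[-0.7,0,0,0.003,0],[-0.7,0,0,0.003,0],[-0.7,0,0,0.003,0]]]' 5; python3 -m jog '[[[-0.8,0,0,0,0],[-0.8,0,0,0,0],[-0.8,0,0,0,0],[-0.8,0,0,0,0],[-0.8,0,0,0,0]]]' 5;
```

```text
time: 2.7
tool_pos: [0.5138, -0.0524, 0.0687]
tool_rot: [-3.141, 0.002, -2.85]
contact_force: [-0.1, -0.3, -0.5]
opening: 0.0422
grip_force: 0.0
time: 3.12
tool_pos: [0.5133, -0.0522, 0.0678]
tool_rot: [3.141, 0.0, -2.85]
contact_force: [-0.8, -0.0, 1.5]
opening: 0.018
grip_force: 5.0
```

```bash
python3 -m jog '[[[-1,0,0,0,0],[-1,0,0,0,0],[-1,0,0,0,0],[-1,0,0,0,0],[-1,0,0,0,0]]]' 50; python3 -m jog '[[[-1,0,0,-0.01,0],[-1,0,0,-0.03,0],[-1,0,0,-0.06,0],[-1,0,0,-0.09,0],[-1,0,0,-0.12,0]]]'; python3 d.py .545 .193 .2 160
```

```text
time: 3.53
tool_pos: [0.5133, -0.0522, 0.0678]
tool_rot: [3.141, 0.0, -2.85]
contact_force: [-0.9, 1.0, 2.5]
opening: 0.0182
grip_force: 50.0
time: 3.95
tool_pos: [0.5129, -0.0523, 0.1893]
tool_rot: [3.141, -0.001, -2.85]
contact_force: [0.7, 0.4, -1.2]
opening: 0.018
grip_force: 50.0
shift [-0.1013  0.2257 -0.0107] turn 0.641 t 3.95 F [ 0.69  0.41 -1.19] open 0.017953642044016338
```

```bash
python3 -m jog '[[[-1,-0.014,0.032,0,0.12],[-1,-0.028,0.064,0,0.24],[-1,-0.043,0.096,0,0.36],[-1,-0.057,0.128,0,0.48],[-1,-0.072,0.16,0,0.6]]]';  python3 d.py .545 .193 .13 160
```

```text
time: 4.37
tool_pos: [0.5358, 0.1209, 0.1883]
tool_rot: [-3.142, 0.0, 2.841]
contact_force: [0.8, -0.2, -0.2]
opening: 0.0177
grip_force: 50.0
shift [0.0126 0.0715 0.0583] turn 0.048 t 4.3667 F [ 0.79 -0.23 -0.16] open 0.017676788874771452
```

```bash
python3 -m jog '[[[-1,0.005,0.025,0,0.02],[-1,0.009,0.045,0.01,0.048],[-1,0.009,0.055,0.03,0.048],[-1,0.009,0.06,0.05,0.048],[-1,0.009,0.06,0.05,0.048]]]'; python3 -m jog '[[[-1,0,0,0,0],[-1,0,0,0,0],[-1,0,0,0,0]]]'; python3 d.py .545 .193 .13 160
python3 - <<'E'
from h import *
a=save('scene','s3.png',(245,130,345,220),6); b=save('top','t3.png',(245,155,325,220),2.5)
o=np.zeros((540,800,3),np.uint8); o[:540,:600]=a; o[:162,600:]=b[:162]; cv2.imwrite('pics/c3.png',o[...,::-1])
E
```

```text
time: 4.78
tool_pos: [0.5426, 0.1803, 0.1344]
tool_rot: [-3.138, -0.006, 2.801]
contact_force: [-1.6, 0.3, -2.3]
opening: 0.0175
grip_force: 50.0
time: 5.03
tool_pos: [0.5456, 0.1791, 0.1393]
tool_rot: [3.14, 0.002, 2.798]
contact_force: [-0.3, -0.0, -0.5]
opening: 0.018
grip_force: 50.0
shift [0.0053 0.0129 0.0094] turn 0.006 t 5.0333 F [-0.35 -0.04 -0.53] open 0.017958066642350588
```

View pics/c3.png

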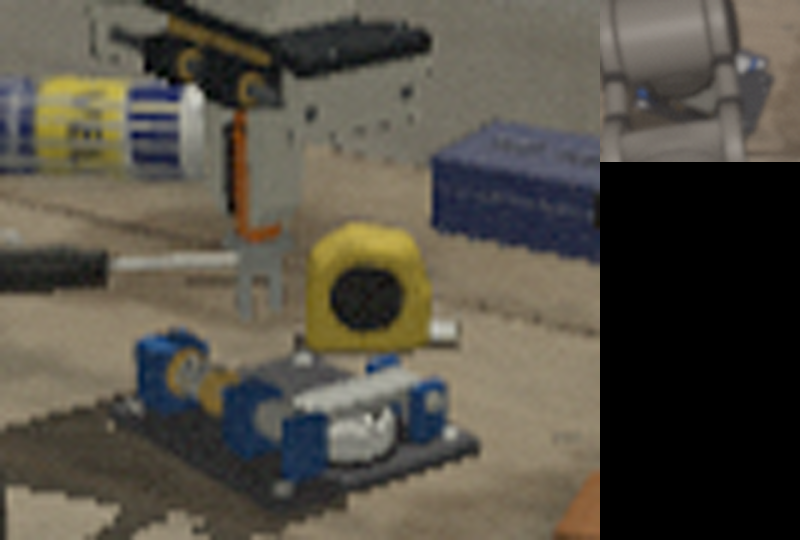

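```bash
python3 - <<'E'
from h import *
im=cv2.imread('pics/raw_s3.png')[176:220,258:328]
o=cv2.resize(im,None,fx=11,fy=11,interpolation=cv2.INTER_CUBIC)
for i in range(0,70,10): cv2.putText(o,str(258+i),(i*11,10),0,.35,(255,255,255)); cv2.line(o,(i*11,12),(i*11,20),(255,255,255))
for i in range(0,44,10): cv2.putText(o,str(176+i),(0,i*11+5),0,.35,(255,255,255))
cv2.imwrite('pics/c4.png',o)
print(ray('scene',(288.4,183),.0805))
hs=cv2.cvtColor(cv2.imread('pics/raw_s3.png'),cv2.COLOR_BGR2HSV); 
for r in range(188,202): print(r,[tuple(int(v) for v in hs[r,c]) for c in range(276,286)])
E
```

```text
[0.54010256 0.1703291  0.0805    ]
188 [(19, 105, 97), (20, 113, 90), (107, 54, 66), (108, 59, 86), (21, 68, 142), (21, 62, 139), (21, 63, 133), (19, 60, 132), (21, 62, 127), (22, 58, 127)]
189 [(21, 73, 108), (20, 56, 119), (20, 84, 82), (17, 39, 91), (21, 60, 148), (18, 58, 144), (19, 55, 135), (18, 58, 136), (21, 58, 136), (20, 60, 135)]
190 [(38, 13, 77), (23, 35, 115), (20, 49, 94), (28, 32, 95), (20, 62, 123), (17, 53, 124), (20, 55, 130), (19, 57, 144), (20, 57, 144), (19, 64, 127)]
191 [(24, 15, 87), (28, 32, 104), (42, 16, 79), (18, 14, 92), (20, 72, 96), (22, 69, 85), (20, 71, 100), (19, 79, 133), (18, 59, 113), (20, 32, 95)]
192 [(36, 13, 101), (43, 18, 97), (17, 20, 91), (21, 84, 109), (22, 131, 113), (22, 138, 98), (21, 148, 102), (20, 147, 118), (19, 101, 104), (135, 6, 82)]
193 [(23, 52, 103), (35, 16, 94), (21, 59, 103), (22, 142, 111), (20, 148, 119), (21, 158, 116), (21, 148, 110), (21, 121, 97), (23, 109, 94), (113, 54, 76)]
194 [(23, 43, 106), (30, 21, 108), (22, 114, 110), (20, 149, 113), (22, 151, 113), (20, 105, 114), (17, 23, 79), (108, 49, 63), (106, 64, 60),
[... 413 characters left out ...]
, 119), (21, 152, 116), (105, 85, 60), (105, 166, 66), (105, 172, 71), (109, 164, 70)]
198 [(100, 65, 47), (123, 52, 49), (12, 31, 41), (20, 121, 76), (21, 129, 97), (20, 130, 100), (109, 85, 66), (107, 169, 71), (109, 155, 69), (110, 165, 68)]
199 [(35, 34, 45), (75, 35, 44), (174, 30, 42), (90, 6, 42), (26, 63, 57), (18, 61, 63), (104, 117, 61), (109, 168, 70), (106, 159, 69), (107, 163, 69)]
200 [(53, 22, 46), (162, 33, 39), (60, 12, 41), (90, 6, 44), (30, 6, 41), (95, 35, 44), (112, 138, 59), (108, 165, 65), (106, 158, 71), (108, 164, 73)]
201 [(60, 24, 43), (60, 8, 34), (120, 12, 41), (0, 5, 48), (150, 6, 46), (90, 12, 42), (107, 151, 66), (107, 151, 66), (106, 148, 74), (108, 143, 75)]
```

View pics/c4.png

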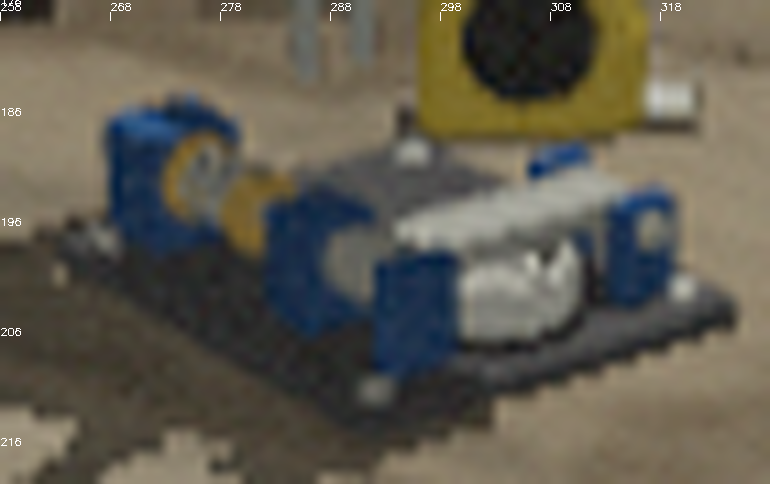

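```bash
python3 - <<'E'
from h import *
Rc=lambda a:np.array([[np.cos(a),-np.sin(a)],[np.sin(a),np.cos(a)]])
yaw=np.radians(-20)
for nm,uv,z in(("housing face",(276.4,191.9),.032),("lug front disc",(291.0,199.8),.032),("brass collar",(280.6,194.8),.032),
 ("cornerA near",(292.0,214.5),.01),("cornerB right",(325,203.5),.01),("cornerC left",(263.5,198.7),.01),
 ("bolt near",(292.2,211.2),.012),("bolt right",(320.2,202.0),.012),("bolt left",(267.2,197.5),.012),("bolt far",(295.5,189.7),.012),("tip",(288.4,183),.0805)):
    print(nm,ray('scene',uv,z).round(4))
# base top-face edges straight-line in top view
K,p,R=cam('scene'); print(p)
E
```

```text
housing face [0.559  0.2304 0.032 ]
lug front disc [0.5336 0.1571 0.032 ]
brass collar [0.5475 0.2058 0.032 ]
cornerA near [0.4894 0.1224 0.01  ]
cornerB right [0.6091 0.0849 0.01  ]
cornerC left [0.5351 0.263  0.01  ]
bolt near [0.5048 0.1326 0.012 ]
bolt right [0.6067 0.1007 0.012 ]
bolt left [0.5453 0.2564 0.012 ]
bolt far [0.6467 0.2204 0.012 ]
tip [0.5401 0.1703 0.0805]
[-0.55252384 -0.62811106  0.60673773]
```

```bash
python3 d.py .5482 .1985 .112 161.6
```

```text
shift [0.0039 0.0191 0.0271] turn -0.022 t 5.1333 F [-0.51 -0.13 -1.28] open 0.017641999101097997
```

```bash
python3 -m jog '[[[-1,0.002,0.01,0,-0.022],[-1,0.004,0.019,0,-0.022],[-1,0.004,0.019,0.012,-0.022],[-1,0.004,0.019,0.027,-0.022],[-1,0.004,0.019,0.027,-0.022]]]'; python3 -m jog '[[[-1,0,0,0,0],[-1,0,0,0,0],[-1,0,0,0,0]]]'; python3 d.py .5482 .1985 .112 161.6
python3 - <<'E'
from h import *
save('scene','s5.png')
im=cv2.imread('pics/raw_s5.png')[170:212,258:328]
o=cv2.resize(im,None,fx=11,fy=11,interpolation=cv2.INTER_CUBIC)
for i in range(0,70,10): cv2.putText(o,str(258+i),(i*11,10),0,.35,(255,255,255)); cv2.line(o,(i*11,12),(i*11,20),(255,255,255))
for i in range(0,42,10): cv2.putText(o,str(170+i),(0,i*11+5),0,.35,(255,255,255))
cv2.imwrite('pics/c5.png',o)
E
```

```text
time: 5.55
tool_pos: [0.546, 0.1996, 0.1085]
tool_rot: [-3.14, -0.004, 2.822]
contact_force: [-0.6, -0.1, -0.6]
opening: 0.0179
grip_force: 50.0
time: 5.8
tool_pos: [0.548, 0.1992, 0.1117]
tool_rot: [3.141, 0.001, 2.821]
contact_force: [-0.0, -0.8, -1.5]
opening: 0.0178
grip_force: 50.0
shift [-0.0004 -0.0006 -0.0003] turn 0.001 t 5.8 F [-0.03 -0.76 -1.48] open 0.017762826977415425
```

View pics/c5.png

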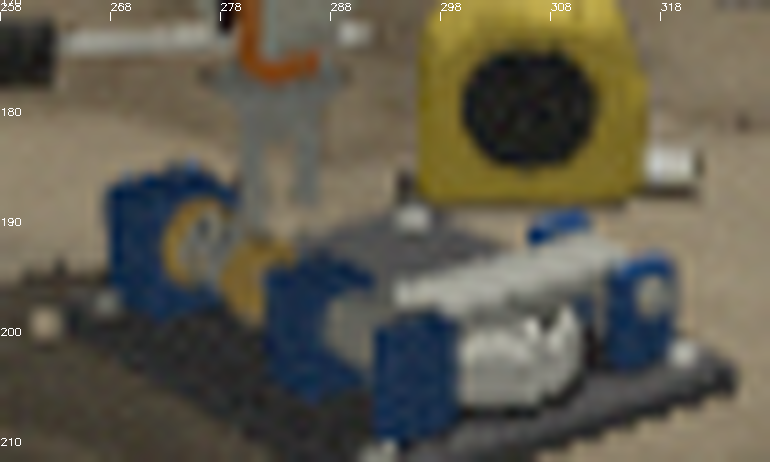

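```bash
python3 - <<'E'
from h import *
c=np.array([.576,.1775]);a=np.radians(-18.4);X=np.array([np.cos(a),np.sin(a)]);Y=np.array([-X[1],X[0]])
for nm,uv,z in(("tipmid",(283.5,189.6),.053),("tipL",(281.2,190.7),.053),("tipR",(285.9,188.6),.053),("collar topleft c",(280.8,195),.032),("lug top right corner -x+y",(282.6,193),.044),("lug top -y end",(292.,194.3),.044),("housing topL",(268.2,186.8),.046)):
    q=ray('scene',uv,z)[:2]; print(nm,q.round(4),'clamp',((q-c)@X).round(4),((q-c)@Y).round(4))
print(proj('scene',[*(c-.035*X+.003*Y),.053]))
E
```

```text
tipmid [0.5447 0.1923] clamp -0.0344 0.0042
tipL [0.5338 0.1928] clamp -0.0448 0.0012
tipR [0.5552 0.1911] clamp -0.024 0.0063
collar topleft c [0.5466 0.2043] clamp -0.0364 0.0162
lug top right corner -x+y [0.5391 0.1918] clamp -0.0395 0.0019
lug top -y end [0.5465 0.1624] clamp -0.0233 -0.0236
housing topL [0.551  0.2556] clamp -0.0484 0.0662
[283.55627473 189.76521946]
```

The picture shows the prong tips at (281.2,190.7) and (285.9,188.6). Their midpoint is at clamp (-34, 4), over the bar and between lug and collar. I descend in small steps and watch the force.

```bash
python3 -m jog '[[[-1,0,0,0.002,0],[-1,0,0,0.004,0],[-1,0,0,0.005,0],[-1,0,0,0.006,0],[-1,0,0,0.007,0]]]'|grep -E "pos|contact"; python3 -m jog '[[[-1,0,0,0.001,0],[-1,0,0,0.002,0],[-1,0,0,0.003,0],[-1,0,0,0.004,0],[-1,0,0,0.004,0]]]'|grep -E "pos|contact"; 
```

```text
tool_pos: [0.5474, 0.1989, 0.1036]
contact_force: [0.4, 0.3, -1.3]
tool_pos: [0.5473, 0.1989, 0.0995]
contact_force: [-0.5, 0.4, -0.6]
```

```bash
python3 -m jog '[[[-1,0,0,0.001,0],[-1,0,0,0.002,0],[-1,0,0,0.003,0],[-1,0,0,0.003,0],[-1,0,0,0.003,0]]]'|grep -E "pos|contact"; python3 -m jog '[[[-1,0,0,0.001,0],[-1,0,0,0.002,0],[-1,0,0,0.003,0],[-1,0,0,0.003,0],[-1,0,0,0.003,0]]]'|grep -E "pos|contact"; 
```

```text
tool_pos: [0.5474, 0.1989, 0.0967]
contact_force: [-0.6, -0.2, -0.2]
tool_pos: [0.5473, 0.1989, 0.0936]
contact_force: [-0.1, -0.2, -0.7]
```

```bash
python3 -m jog '[[[-1,0,0,0.001,0],[-1,0,0,0.002,0],[-1,0,0,0.003,0],[-1,0,0,0.004,0],[-1,0,0,0.004,0]]]'|grep -E "pos|contact"; python3 -m jog '[[[-1,0,0,0.001,0],[-1,0,0,0.002,0],[-1,0,0,0.003,0],[-1,0,0,0.004,0],[-1,0,0,0.004,0]]]'|grep -E "pos|contact"; 
```

```text
tool_pos: [0.5473, 0.1988, 0.0895]
contact_force: [0.4, -1.0, -1.1]
tool_pos: [0.5473, 0.1988, 0.0855]
contact_force: [0.0, -0.2, -0.6]
```

```bash
python3 -m jog '[[[-1,0,0,0.001,0],[-1,0,0,0.002,0],[-1,0,0,0.003,0],[-1,0,0,0.004,0],[-1,0,0,0.004,0]]]'|grep -E "pos|contact"; python3 -m jog '[[[-1,0,0,0.001,0],[-1,0,0,0.002,0],[-1,0,0,0.003,0],[-1,0,0,0.003,0],[-1,0,0,0.003,0]]]'|grep -E "pos|contact"; python3 d.py .5482 .1985 .08 161.6
```

```text
tool_pos: [0.5473, 0.1989, 0.0815]
contact_force: [-0.4, -0.1, -1.6]
tool_pos: [0.5474, 0.1989, 0.0787]
contact_force: [-0.2, 0.4, -1.1]
shift [-0.0009 -0.0001 -0.0013] turn 0.001 t 9.1833 F [-0.2   0.39 -1.13] open 0.01767238177912016
```

```bash
python3 -m jog '[[[-1,0,0.001,0,0],[-1,0,0.002,0,0],[-1,0,0.003,0,0],[-1,0,0.003,0,0],[-1,0,0.003,0,0]]]'|grep -E "pos|contact"; python3 -m jog '[[[-1,0,0.001,0,0],[-1,0,0.002,0,0],[-1,0,0.002,0,0],[-1,0,0.002,0,0],[-1,0,0.002,0,0]]]'|grep -E "pos|contact"; 
```

```text
tool_pos: [0.5482, 0.2011, 0.0787]
contact_force: [-1.0, -4.9, 0.6]
tool_pos: [0.5488, 0.203, 0.0787]
contact_force: [-1.9, -4.9, 0.1]
```

```bash
python3 -m jog '[[[-1,0,0.001,0,0],[-1,0,0.002,0,0],[-1,0,0.002,0,0],[-1,0,0.002,0,0],[-1,0,0.002,0,0]]]'|grep -E "pos|contact"; 
```

```text
tool_pos: [0.5494, 0.2049, 0.0787]
contact_force: [-2.2, -4.8, -0.3]
```

```bash
python3 -m jog '[[[-1,0,0.001,0,0],[-1,0,0.001,0,0],[-1,0,0.001,0,0],[-1,0,0.001,0,0],[-1,0,0.001,0,0]]]'|grep -E "pos|contact"; 
```

```text
tool_pos: [0.5497, 0.2054, 0.0788]
contact_force: [-1.4, -6.6, 1.4]
```

```bash
python3 -m jog '[[[-1,0,0.001,0,0],[-1,0,0.001,0,0],[-1,0,0.001,0,0],[-1,0,0.001,0,0],[-1,0,0.001,0,0]]]'|grep -E "pos|contact"; python3 - <<'E'
from h import *
save('scene','s6.png')
a=cv2.imread('pics/raw_s5.png')[140:212,258:328].astype(int);b=cv2.imread('pics/raw_s6.png')[140:212,258:328].astype(int)
d=np.abs(a-b).max(2); print('strap diff',d[50:64,37:57].mean(), 'ref',d[60:70,0:20].mean())
E
```

```text
tool_pos: [0.5499, 0.2063, 0.0787]
contact_force: [-1.1, -6.3, 2.0]
strap diff 22.057142857142857 ref 5.495
```

```bash
python3 -m jog '[[[-1,0,0,0,0],[-1,0,0,0,0],[-1,0,0,0,0],[-1,0,0,0,0],[-1,0,0,0,0]]]'|grep -E "pos|contact";python3 -m jog '[[[-1,0,0,0,0],[-1,0,0,0,0],[-1,0,0,0,0],[-1,0,0,0,0],[-1,0,0,0,0]]]'|grep -E "pos|contact"; python3 - <<'E'
from h import *
save('scene','s7.png')
a=cv2.imread('pics/raw_s6.png')[140:212,258:328].astype(int);b=cv2.imread('pics/raw_s7.png')[140:212,258:328]
d=np.abs(a-b.astype(int)).max(2); print('strap diff',d[50:64,37:57].mean(), 'ref',d[60:70,0:20].mean())
cv2.imwrite('pics/c7.png',cv2.resize(b,None,fx=8,fy=8,interpolation=cv2.INTER_CUBIC))
E
```

```text
tool_pos: [0.55, 0.2063, 0.0788]
contact_force: [-0.8, -7.1, 1.4]
tool_pos: [0.55, 0.2063, 0.0787]
contact_force: [-2.2, -7.2, 1.8]
strap diff 14.003571428571428 ref 4.895
```

View pics/c7.png

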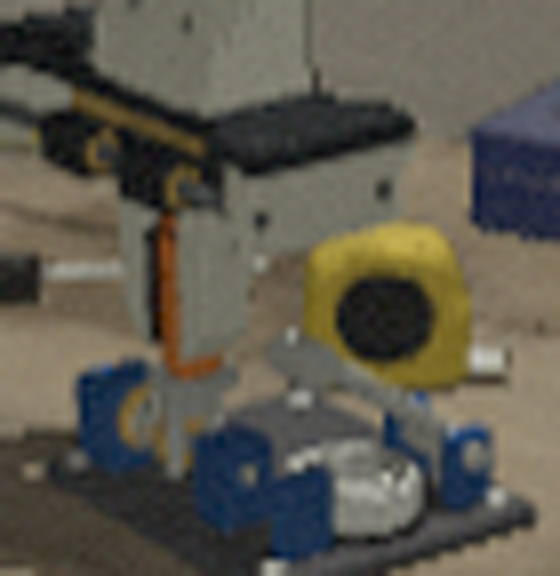

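The strap is free and rising: its eye is at crop (285,350), above the base. I hold the collar until it is well up.

```bash
for i in 1 2 3; do python3 -m jog '[[[-1,0,0,0,0],[-1,0,0,0,0],[-1,0,0,0,0],[-1,0,0,0,0],[-1,0,0,0,0]]]'|grep -E "contact"; done;python3 - <<'E'
from h import *
save('scene','s8.png')
b=cv2.imread('pics/raw_s8.png')[140:212,258:328]
cv2.imwrite('pics/c8.png',cv2.resize(b,None,fx=8,fy=8,interpolation=cv2.INTER_CUBIC))
E
```

```text
contact_force: [-1.1, -7.2, 1.7]
contact_force: [-2.5, -6.8, 0.9]
contact_force: [-2.4, -6.8, 0.7]
```

View pics/c8.png

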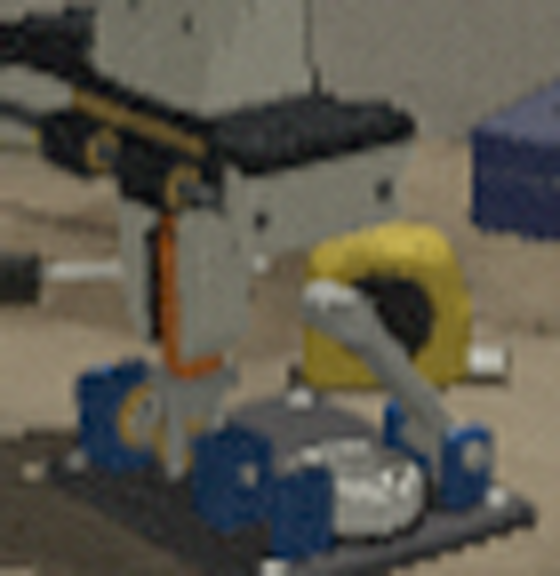

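The strap stands at about 0.8 rad and is still opening, with its eye at crop (325,298). I ease back slowly, then lift straight up.

```bash
python3 -m jog '[[[-1,0,-0.001,0,0],[-1,0,-0.002,0,0],[-1,0,-0.003,0,0],[-1,0,-0.004,0,0],[-1,0,-0.005,0,0]]]'|grep -E "pos|contact"; python3 -m jog '[[[-1,0,-0.001,0,0],[-1,0,-0.002,0,0],[-1,0,-0.003,0,0],[-1,0,-0.003,0,0],[-1,0,-0.003,0,0]]]'|grep -E "pos|contact"
```

```text
tool_pos: [0.5485, 0.202, 0.0788]
contact_force: [-0.6, -5.1, 1.2]
tool_pos: [0.5479, 0.2003, 0.0788]
contact_force: [-0.1, 0.6, -2.0]
```

```bash
python3 -m jog '[[[-1,0,0,-0.003,0],[-1,0,0,-0.008,0],[-1,0,0,-0.014,0],[-1,0,0,-0.022,0],[-1,0,0,-0.03,0]]]'|grep -E "pos|contact"; python3 -m jog '[[[-1,0,0,-0.015,0],[-1,0,0,-0.035,0],[-1,0,0,-0.055,0],[-1,0,0,-0.075,0],[-1,0,0,-0.09,0]]]'|grep -E "pos|contact"; python3 d.py .5133 -.0522 .19 196.7
```

```text
tool_pos: [0.5479, 0.1999, 0.1098]
contact_force: [0.1, 0.3, -1.4]
tool_pos: [0.5482, 0.2, 0.2016]
contact_force: [-0.4, 0.2, -1.3]
shift [-0.0463 -0.2503  0.0113] turn -0.612 t 15.1667 F [-0.38  0.19 -1.3 ] open 0.017690460747052442
```

```bash
python3 -m jog '[[[-1,-0.006,-0.035,0,-0.1],[-1,-0.012,-0.07,0,-0.2],[-1,-0.019,-0.105,0,-0.3],[-1,-0.026,-0.14,0,-0.42],[-1,-0.032,-0.175,0,-0.52]]]'|grep -E "pos|contact"; python3 d.py .5133 -.0522 .14 196.7
```

```text
tool_pos: [0.5228, 0.0224, 0.1998]
contact_force: [0.9, -0.0, -1.8]
shift [ 0.0246 -0.071   0.0598] turn -0.085 t 15.5833 F [ 0.91 -0.04 -1.77] open 0.017649856234088154
```

```bash
python3 -m jog '[[[-1,0.01,-0.03,0,-0.06],[-1,0.02,-0.055,0,-0.085],[-1,0.023,-0.066,0.02,-0.085],[-1,0.023,-0.066,0.045,-0.085],[-1,0.023,-0.066,0.055,-0.085]]]'>/dev/null; python3 -m jog '[[[-1,0,0,0,0],[-1,0,0,0,0],[-1,0,0,0,0]]]'|grep -E "pos|contact"; python3 d.py .5133 -.0522 .125 196.7
```

```text
tool_pos: [0.5144, -0.0452, 0.1451]
contact_force: [0.7, -0.3, -0.6]
shift [ 0.0031 -0.0064  0.0201] turn -0.006 t 16.25 F [ 0.72 -0.31 -0.65] open 0.017579221991399385
```

```bash
python3 -m jog '[[[-1,0.003,-0.0065,0,-0.006],[-1,0.003,-0.0065,0.01,-0.006],[-1,0.003,-0.0065,0.02,-0.006],[-1,0.003,-0.0065,0.02,-0.006],[-1,0.003,-0.0065,0.02,-0.006]]]'>/dev/null; python3 -m jog '[[[-1,0,0,0,0],[-1,0,0,0,0],[-1,0,0,0,0]]]'|grep -E "pos|contact"; python3 d.py .5133 -.0522 .068 196.7; python3 - <<'E'
from h import *
save('scene','s9.png'); a=cv2.imread('pics/raw_s9.png')
b=cv2.resize(a[160:245,310:390],None,fx=7,fy=7,interpolation=cv2.INTER_CUBIC)[:595]
cv2.imwrite('pics/c9.png',b)
E
```

```text
tool_pos: [0.5127, -0.0527, 0.124]
contact_force: [-0.1, -0.4, -1.2]
shift [-0.0007  0.0003  0.056 ] turn -0.001 t 16.9167 F [-0.12 -0.44 -1.2 ] open 0.017879294615720038
```

View pics/c9.png

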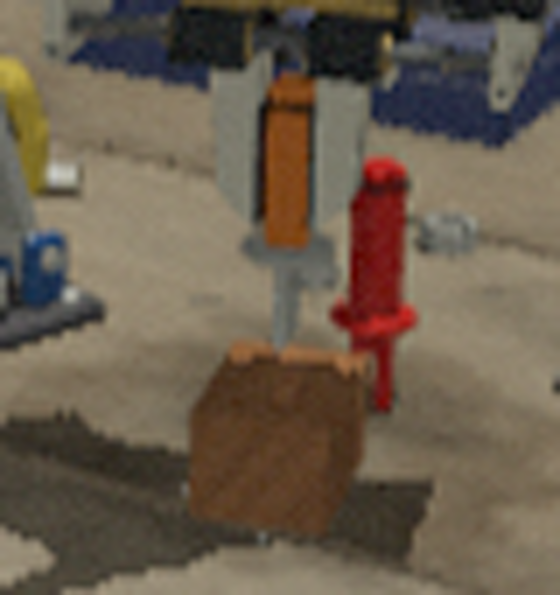

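The tool hangs upright, with its prongs at crop (287,345), over the slot where it came from. I lower it and watch the force.

```bash
python3 -m jog '[[[-1,0,0,0.004,0],[-1,0,0,0.007,0],[-1,0,0,0.01,0],[-1,0,0,0.012,0],[-1,0,0,0.014,0]]]'|grep -E "pos|contact"; python3 -m jog '[[[-1,0,0,0.003,0],[-1,0,0,0.006,0],[-1,0,0,0.008,0],[-1,0,0,0.01,0],[-1,0,0,0.01,0]]]'|grep -E "pos|contact"
```

```text
tool_pos: [0.5124, -0.0526, 0.1093]
contact_force: [-0.1, -0.9, -0.8]
tool_pos: [0.5122, -0.0526, 0.0992]
contact_force: [0.1, -0.2, -0.8]
```

```bash
python3 -m jog '[[[-1,0,0,0.003,0],[-1,0,0,0.006,0],[-1,0,0,0.009,0],[-1,0,0,0.012,0],[-1,0,0,0.014,0]]]'|grep -E "pos|contact"; python3 -m jog '[[[-1,0,0,0.003,0],[-1,0,0,0.006,0],[-1,0,0,0.009,0],[-1,0,0,0.012,0],[-1,0,0,0.013,0]]]'|grep -E "pos|contact"
```

```text
tool_pos: [0.5123, -0.0526, 0.0853]
contact_force: [-0.7, 0.0, -1.3]
tool_pos: [0.5123, -0.0526, 0.0722]
contact_force: [-0.8, 0.1, -1.5]
```

```bash
python3 -m jog '[[[-1,0,0,0.001,0],[-1,0,0,0.002,0],[-1,0,0,0.003,0],[-1,0,0,0.004,0],[-1,0,0,0.004,0]]]'|grep -E "pos|contact"; 
```

```text
tool_pos: [0.5124, -0.0527, 0.0686]
contact_force: [-0.1, -0.4, -1.3]
```

```bash
python3 -m jog '[[[-1,0,0,0.001,0],[-1,0,0,0.001,0],[-1,0,0,0.001,0]]]'|grep -E "pos|contact"; 
```

```text
tool_pos: [0.5126, -0.0527, 0.0678]
contact_force: [0.3, 0.5, -0.8]
```

```bash
python3 -m jog '[[[-1,0,0,0.0005,0],[-1,0,0,0.0005,0],[-1,0,0,0.0005,0]]]' 3|grep -E "pos|contact|grip"; python3 -m jog '[[[0.2,0,0,0,0],[0.2,0,0,0,0],[0.2,0,0,0,0],[0.2,0,0,0,0],[0.2,0,0,0,0]]]'; python3 -m jog '[[[0.3,0,0,-0.005,0],[0.3,0,0,-0.02,0],[0.3,0,0,-0.05,0],[0.3,0,0,-0.08,0],[0.3,0,0,-0.11,0]]]'; python3 -m jog '[[[0.3,0,0,-0.03,0],[0.3,0,0,-0.05,0],[0.3,0,0,-0.05,0],[0.3,0,0,-0.05,0]]]';python3 - <<'E'
from h import *
save('scene','s10.png'); a=cv2.imread('pics/raw_s10.png')
b=cv2.resize(a[155:245,250:390],None,fx=5.6,fy=5.6,interpolation=cv2.INTER_CUBIC)
cv2.imwrite('pics/c10.png',b)
E
```

```text
tool_pos: [0.5127, -0.0527, 0.0676]
contact_force: [-0.5, 0.7, 3.4]
grip_force: 3.0
time: 19.97
tool_pos: [0.5124, -0.0527, 0.0671]
tool_rot: [3.141, -0.0, -2.851]
contact_force: [0.2, 0.5, 0.1]
opening: 0.0467
grip_force: 0.0
time: 20.38
tool_pos: [0.5121, -0.0526, 0.1786]
tool_rot: [3.141, -0.0, -2.851]
contact_force: [0.5, -0.5, 0.1]
opening: 0.0599
grip_force: 0.0
time: 20.72
tool_pos: [0.5128, -0.0527, 0.2284]
tool_rot: [-3.14, 0.002, -2.851]
contact_force: [-0.5, -0.7, -0.5]
opening: 0.0597
grip_force: 0.0
```

View pics/c10.png

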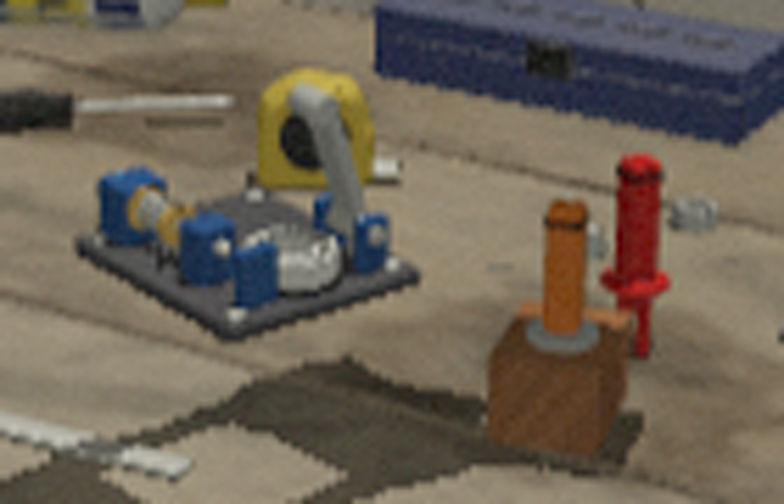

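The picture shows the strap fully open, with its eye at crop (310,100). The tool is upright in the stand with its flange down at (563,330), and everything else is where it was.

```bash
python3 -c "
from cell import robot
print(robot.hand_in())"
```

```text
the job is handed in; nothing more can be done
None
```

The job is handed in at about 21 s: the collar was pushed back gently (peak about 7.5 N), the strap swung open, and the orange forked tool is back upright and fully down in its stand, with nothing else touched.

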